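Line up the day's culture samples by shade in the comparator stand

TASK

Put the four white-capped culture samples upright into the four empty bays of the comparator stand, one to a bay, in order of shade, so that the row runs steadily from the clear blue-capped blank at one end to the dense, almost black blue-capped reference at the other. Set the glass vials down, do not drop them or tip them over, and leave the two references in their end bays and the jar of cotton where it stands.

Things in the scene. Friction and masses are not known exactly. Their poses are not given: they have to be found in the camera images.
- sample_a_mid (a point): Culture sample, palest: light yellow-green. Loose sealed glass vial, 36 mm diameter, 64 mm tall, about 50 g, upright; aluminium cap with a WHITE button. The point is on its axis, half-way up (32 mm above its foot); z points to the cap. The straight wall to grip runs from the foot to 44 mm up; above it the shoulder tapers to a 21 mm cap.
- sample_b_mid (a point): Culture sample, second palest: fresh mid-green. Loose sealed glass vial, 36 mm diameter, 64 mm tall, about 50 g, upright; aluminium cap with a WHITE button. The point is on its axis, half-way up (32 mm above its foot); z points to the cap. The straight wall to grip runs from the foot to 44 mm up; above it the shoulder tapers to a 21 mm cap.
- sample_c_mid (a point): Culture sample, second darkest: deep leaf-green. Loose sealed glass vial, 36 mm diameter, 64 mm tall, about 50 g, upright; aluminium cap with a WHITE button. The point is on its axis, half-way up (32 mm above its foot); z points to the cap. The straight wall to grip runs from the foot to 44 mm up; above it the shoulder tapers to a 21 mm cap.
- sample_d_mid (a point): Culture sample, darkest of the four: dark bottle-green. Loose sealed glass vial, 36 mm diameter, 64 mm tall, about 50 g, upright; aluminium cap with a WHITE button. The point is on its axis, half-way up (32 mm above its foot); z points to the cap. The straight wall to grip runs from the foot to 44 mm up; above it the shoulder tapers to a 21 mm cap.
- blank_mid (a point): The blank reference: colourless, water-clear. Same kind of vial and same size (36 x 64 mm) as the samples but with a BLUE button on the cap. Stands in one end bay of the comparator stand (which end varies) and stays there. The point is on its axis, half-way up (32 mm above its foot).
- dense_mid (a point): The dense reference: almost black-green, darker than every sample. Same kind of vial and same size (36 x 64 mm) as the samples but with a BLUE button on the cap. Stands in one end bay of the comparator stand (which end varies) and stays there. The point is on its axis, half-way up (32 mm above its foot).
- stand: Fixed comparator stand, 340 x 127 mm. Origin on the bench under the middle of a row of six bays; y along the row, x towards its white ruled screen. Bay centres at y = -140, -84, -28, 28, 84, 140 mm; end bays hold the references, inner four are empty. Bays 52 x 52 mm inside, floor 8 mm, lips and dividers 19 mm above the bench. Screen 78 to 90 mm behind the row, top 82 mm above the bench.
- cotton_jar_mid (a point): Bystander, loose: jar of cotton with a pale lid, the one left of the stand, 62 mm diameter, 92 mm tall; the point is on its axis 46 mm up. Must stay where it stands.

How it is judged:
By the outcome, as a careful person would: the job done as asked, in the order asked, and still so for the second after the job is handed in, with the robot touching nothing.
It also fails if it takes over 96 s, if anything falls off the work surface, if the arm or the gripper's body presses on something with over 40 N, if the wrist force passes 120 N, or if a joint passes its speed limit or range.

ROBOT

A 6-joint arm with a two-finger parallel gripper is mounted at the origin on a cart in front of the work surface, level with it; the furniture and walls round the work are solid. World frame = base frame: x ahead of the robot, y to its left, z up, the work surface at z = 0. Lengths are in m, angles in rad, forces in N, time in s.
With the tool pointing down it reaches from about 0.3 to 0.775 m from the base axis. Payload 14.6 kg.
Tool frame: the origin (TCP) lies on the centre line of the jaws, within the pads' length; the fingertips stand 11 mm ahead of it and the grasp point (between the pads) lies 8 mm behind it; y points along the fingers, x is the direction in which the jaws open and shut, and the axes are right-handed (so a half turn about y gives the same grasp; the last joint's range is limited). The gripper opens to 94 mm and grips with 3 to 60 N. Pads are 16 mm wide; open, the fingers measure 119 mm over their backs; the gripper's body (75 mm by 177 mm) begins 78 mm behind the grasp point.
Start: joints at [1.271, 0.3, 1.521, -0, 1.321, -0.067], TCP at [0.127, 0.535, 0.177] pointing down, gripper open.
Joint ranges: [-3.03, 3.03], [-0.79, 2.21], [0.23, 2.52], [-1.04, 4.18], [0, 3.07], [-2.55, 2.55]. Speed limits (rad/s): [2.22, 2.22, 2.57, 3.14, 3.14, 3.14].

INTERFACE

Orientations are given as [roll, pitch, yaw] about the fixed x, y, z axes, in that order (R = Rz(yaw) Ry(pitch) Rx(roll)).
In Python, from station import ctrl, imaging gives the robot as it stands. The module is installed in compiled form; this text tells all that it offers.
- The arm moves only by the tool apply_moves, never from a script. Its argument "deltas" is a list of rows, each an object with "dp": the shift along the tool's x, y, z in m, a list of three; "roll": the turn about the tool's y in rad; "grip": the closure, from -1 (fully open) to 1 (shut). In form: [{"dp": [tx, ty, tz], "roll": roll, "grip": grip}, ...]. A call has 1 to 10 rows; each row shifts and turns the commanded pose from where the row before left it, along the tool's axes as they then stand; what a row does not reach is not made up. A row lasts 1/8 s, in which the tool goes at most 62.5 mm and 10.7 degrees, less where a joint would pass 70% of its speed; a pose out of reach is approached as far as the arm can. A call with a gripper value outside its range is refused whole. The fingers move at their own pace and stop on an object; "newtons" is the grip in N (left out, the last holds). Time passes only in rows, so rows that do not move let the fingers close. It gives the time, the measured TCP pose, the force and the opening at its end, in the units of the state.
- ctrl.get_obs(): the state, without advancing time (a new reading comes with each control period).
- imaging.camera(name): name is "scene" or "side" or "wrist"; returns the picture (400x640x3 uint8, blue, green, red); there is no depth.
- imaging.camera_info(name): a dict with "K" (3x3 intrinsics, pixels), "D" ([k1, k2, p1, p2, k3] as OpenCV has them; the pictures are not rectified), "world_from_camera" (4x4, takes a point from camera to world coordinates). Camera axes: x right, y down, z forward; pixel columns grow to the right and rows downward; lengths in m; the calibration is good to about 2 mm. A picture is of the moment at which its call begins: read the wrist's pose just before it. camera_info takes no time and is no camera call; for the wrist camera it gives the pose at the moment of the call.
- ctrl.hand_in(): hands the job in, once; it reports no verdict.
The state is a dict: "time_s": time; "qpos": joint angles; "joint_vel": joint speeds; "tau": joint torques, N m; "ee_pos": TCP position; "eef_rot": TCP orientation; "force": force on the tool from outside, world axes, zero at the start; "moment": the same for the moment, N m; "grip_width": finger opening in m.
Only numpy, scipy, OpenCV 4.12 (cv2) and the standard library are available. Lean on these libraries where they do the work, as an engineer would, in place of code of your own. Each camera call takes 0.05 s, during which the arm holds its last target. There are 200 camera calls.

## Working session

There is one attempt and no reset: what is moved stays moved. The work goes in short steps, Python scripts to look and compute and a tool call to move; the robot and the scene stay as the last step left them, time stands still between calls to the robot, and variables do not carry over. Pictures are saved under pics/ and viewed, about 12 in all and at most 16, crops included, and the job is handed in when it is done.

Besides the shell and the picture viewer there is one more tool, called after "Emit:" by a JSON object that holds its "api" and its "payload", one argument or row to a line. apply_moves: Moves the arm, as the interface text tells. Its arguments: {"type":"object","properties":{"deltas":{"type":"array"},"newtons":{"type":"number"}},"required":["deltas"]}

```bash
mkdir -p pics; python3 - <<'E'
from station import ctrl, imaging
import cv2
o=ctrl.get_obs();print({k:o[k] for k in('time_s','ee_pos','eef_rot','grip_width','force')})
for n in('scene','side','wrist'):
    i=imaging.camera_info(n);print(n,i)
    cv2.imwrite(f'pics/{n}0.png',imaging.camera(n))
E
```

```text
{'time_s': 0.0, 'ee_pos': array([0.12679894, 0.53486913, 0.17647592]), 'eef_rot': array([-1.57072181e+00,  1.18586479e-03,  1.33799591e+00]), 'grip_width': 0.09382336214331713, 'force': array([ 0.02700044, -0.92299179, -0.62257969])}
scene {'K': array([[363.09486545,   0.        , 318.94589126],
       [  0.        , 363.09486545, 206.18852313],
       [  0.        ,   0.        ,   1.        ]]), 'D': array([0.02184063, 0.        , 0.        , 0.        , 0.        ]), 'world_from_camera': array([[ 0.8072011 , -0.37027716,  0.45969687,  0.14338589],
       [-0.58983288, -0.47578327,  0.65247794, -0.70707905],
       [-0.0228816 , -0.79782524, -0.60245442,  0.55299092],
       [ 0.        ,  0.        ,  0.        ,  1.        ]])}
side {'K': array([[419.13799101,   0.        , 318.65724184],
       [  0.        , 419.13799101, 207.00259394],
       [  0.        ,   0.        ,   1.        ]]), 'D': array([-0.11355439,  0.        ,  0.        ,  0.        ,  0.        ]), 'world_from_camera': array([[-0.99332038, -0.08297127,  0.08018974,  0.43388932],
       [-0.11502317,  0.65669317, -0.74533466,  0.60728046],
       [ 0.00918131, -0.74957978, -0.66185032,  0.74876253],
       [ 0.        ,  0.        ,  0.        ,  1.        ]])}
wrist {'K': array([[337.74554226,   0.        , 315.87121626],
       [  0.        , 337.74554226, 195.77283638],
       [  0.        ,   0.        ,   1.        ]]), 'D': array([-0.05869638,  0.        ,  0.        ,  0.        ,  0.        ]), 'world_from_camera': array([[ 2.31041663e-01,  9.32276243e-01,  2.78353654e-01,
         4.60876442e-02],
       [ 9.72943383e-01, -2.21101810e-01, -6.70459773e-02,
         5.56689443e-01],
       [-9.60875080e-04,  2.86312760e-01, -9.58135732e-01,
         3.84572777e-01],
       [ 0.00000000e+00,  0.00000000e+00,  0.00000000e+00,
         1.00000000e+00]])}
```

View pics/scene0.png

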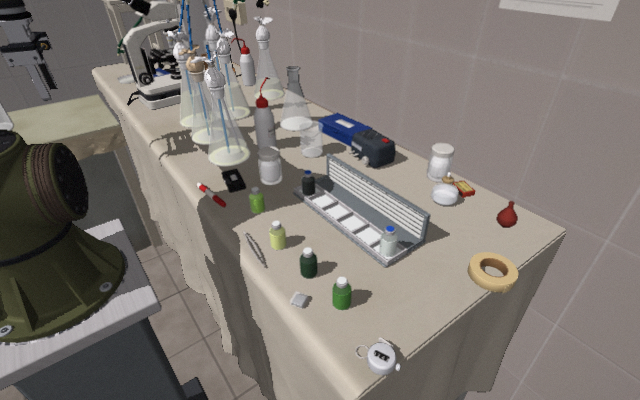

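View pics/side0.png

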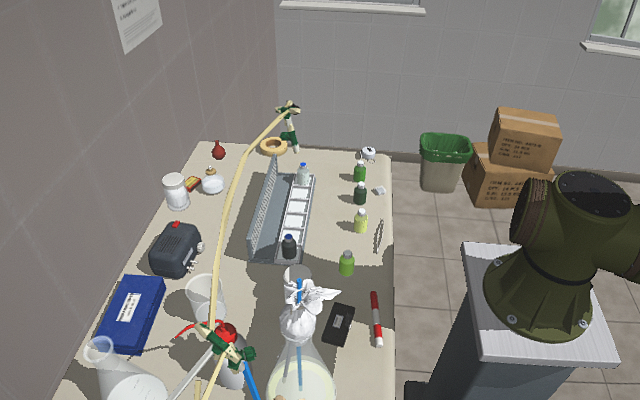

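Scene view: samples at roughly (257,200) mid-green, (278,236) palest, (308,263) darkest, (342,293) leaf-green. The dense reference is at (308,183), the blank at (389,240), and the cotton jar near (270,165). I'll measure the caps next.

```bash
python3 - <<'E'
import cv2,numpy as np
a=cv2.imread('pics/scene0.png')[150:320,230:440];b=cv2.imread('pics/side0.png')[150:320,220:430]
f=lambda x:cv2.resize(x,(800,int(800*170/210)),interpolation=cv2.INTER_CUBIC)[:, :]
cv2.imwrite('pics/sc1.png',cv2.resize(a,None,fx=3.5,fy=3.5,interpolation=cv2.INTER_CUBIC))
cv2.imwrite('pics/si1.png',cv2.resize(b,None,fx=3.5,fy=3.5,interpolation=cv2.INTER_CUBIC))
E
```

```text
(no output)
```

View pics/sc1.png

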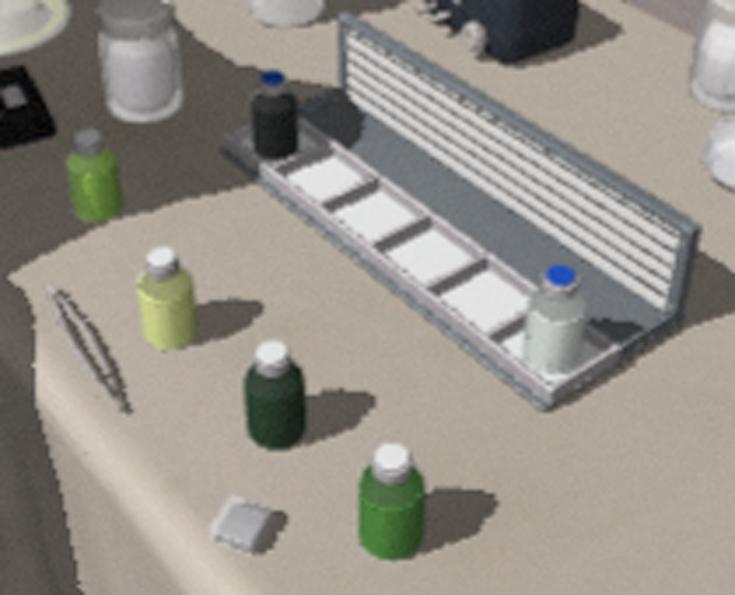

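View pics/si1.png

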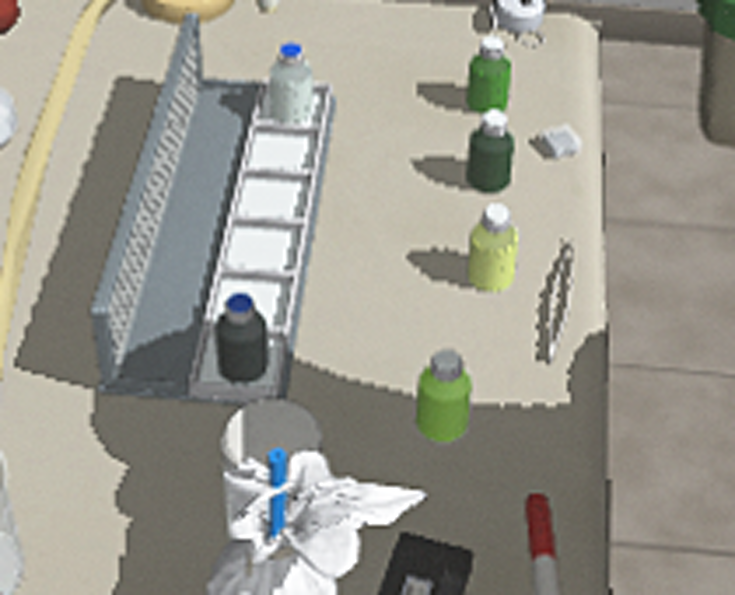

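View pics/wrist0.png

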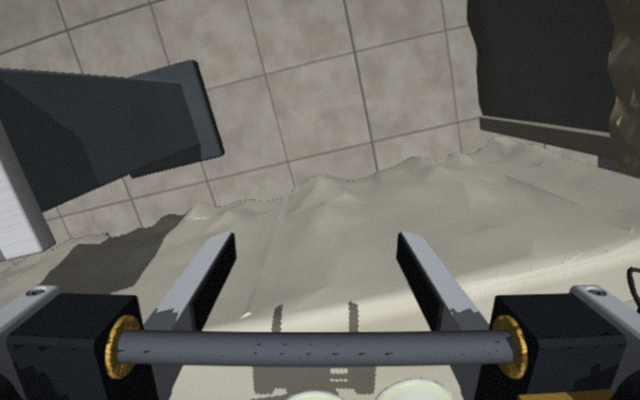

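```bash
cat > h.py <<'E'
import cv2,numpy as np
from station import ctrl,imaging
def ray(n,uv,info=None):
    i=info or imaging.camera_info(n);T=i['world_from_camera']
    p=cv2.undistortPoints(np.array([[uv]],float),i['K'],i['D'])[0,0]
    return T[:3,3],T[:3,:3]@np.array([p[0],p[1],1])
def onz(n,uv,z,info=None):
    c,d=ray(n,uv,info);return c+d*(z-c[2])/d[2]
def tri(uv1,uv2):
    c1,d1=ray('scene',uv1);c2,d2=ray('side',uv2)
    s=np.linalg.lstsq(np.c_[d1,-d2],c2-c1,rcond=None)[0]
    p,q=c1+s[0]*d1,c2+s[1]*d2;return (p+q)/2,np.linalg.norm(p-q)
E
python3 - <<'E'
from h import *
np.set_printoptions(precision=4,suppress=True)
sc=dict(b=(90,138),a=(162,256),d=(273,350),c=(393,455),dense=(272,77),blank=(561,275))
si=dict(c=(491,45),d=(495,119),a=(496,212),b=(447,358),blank=(291,49),dense=(239,301))
for k in sc:
    u=np.array(sc[k])/3.5+[230,150];v=np.array(si[k])/3.5+[220,150]
    print(k,*tri(u,v),onz('scene',u,.064),onz('side',v,.064))
for n,uv in dict(flaskbase=(228,155),jar_base=(270,180),beak=(311,150),bottle=(265,145),fl2=(207,135),marker=(210,193),edge1=(285,360),edge2=(112,100),screenL=(328,160)).items(): print(n,onz('scene',uv,0)[:2])
print('foil',tri((215,78),(300,295)),tri((195,68),(300,295)))
# bay dividers, z=.019, side crop: inner screen-side ends
for p in[(255,122),(323,125),(240,173),(310,176),(228,220),(300,228),(217,272),(297,278)]:
    print(p,onz('side',np.array(p)/3.5+[220,150],.019)[:2])
for p in [(331,142),(288,175),(378,182),(333,210),(427,226),(384,255),(480,262),(440,300),(530,300),(500,345)]:
    print(p,onz('scene',np.array(p)/3.5+[230,150],.019)[:2])
E
```

```text
b [ 0.437  -0.0258  0.0605] 0.0023047951705895972 [ 0.4362 -0.0306  0.064 ] [ 0.4359 -0.022   0.064 ]
a [ 0.411  -0.1672  0.0614] 0.0011314005454025771 [ 0.4102 -0.1701  0.064 ] [ 0.4106 -0.164   0.064 ]
d [ 0.417  -0.2747  0.0606] 0.0037516971559040215 [ 0.4171 -0.2777  0.064 ] [ 0.4154 -0.2692  0.064 ]
c [ 0.4233 -0.373   0.0591] 0.002657937727404042 [ 0.4219 -0.3764  0.064 ] [ 0.4222 -0.365   0.064 ]
dense [ 0.5737 -0.0505  0.0696] 0.0011492578244397447 [ 0.5794 -0.0427  0.064 ] [ 0.5743 -0.0555  0.064 ]
blank [ 0.5808 -0.333   0.0691] 0.002522456115542279 [ 0.5871 -0.3289  0.064 ] [ 0.5808 -0.3388  0.064 ]
flaskbase [0.4972 0.2825]
jar_base [0.5288 0.0749]
beak [0.7204 0.1468]
bottle [0.622  0.2687]
fl2 [0.5007 0.4592]
marker [0.3692 0.1188]
edge1 [ 0.2781 -0.408 ]
edge2 [0.3147 1.0274]
screenL [0.7243 0.0628]
foil (array([0.4945, 0.2439, 0.2503]), np.float64(0.009337323420122242)) (array([0.4741, 0.2727, 0.28  ]), np.float64(0.04313880675028476))
(255, 122) [ 0.6047 -0.2985]
(323, 125) [ 0.5503 -0.3015]
(240, 173) [ 0.606  -0.2349]
(310, 176) [ 0.5522 -0.2381]
(228, 220) [ 0.6058 -0.1809]
(300, 228) [ 0.5517 -0.1789]
(217, 272) [ 0.6039 -0.1257]
(297, 278) [ 0.5466 -0.1268]
(331, 142) [ 0.6019 -0.0836]
(288, 175) [ 0.5528 -0.0978]
(378, 182) [ 0.5982 -0.1438]
(333, 210) [ 0.5536 -0.1502]
(427, 226) [ 0.5931 -0.2032]
(384, 255) [ 0.551  -0.2093]
(480, 262) [ 0.5958 -0.253 ]
(440, 300) [ 0.5511 -0.2652]
(530, 300) [ 0.5956 -0.2994]
(500, 345) [ 0.5531 -0.3178]
```

Emit:
{"api": "apply_moves", "payload": {
  "deltas": [
    {"dp":[0,-0.004,0],"roll":0.167,"grip":-1},
    {"dp":[0,-0.004,0],"roll":0.167,"grip":-1},
    {"dp":[0,-0.004,0],"roll":0.167,"grip":-1},
    {"dp":[0,-0.004,0],"roll":0.167,"grip":-1},
    {"dp":[0,-0.004,0],"roll":0.167,"grip":-1},
    {"dp":[0,-0.004,0],"roll":0.167,"grip":-1},
    {"dp":[0,0,0],"roll":0.167,"grip":-1},
    {"dp":[0,0,0],"roll":0.167,"grip":-1},
    {"dp":[0,0,0],"roll":0,"grip":-1}
  ]
}}

```text
time_s: 1.27
ee_pos: [0.1269, 0.5351, 0.2008]
eef_rot: [-1.571, 0.0, 0.003]
force: [-0.4, -0.2, -1.1]
grip_width: 0.0935
```

Emit:
{"api": "apply_moves", "payload": {
  "deltas": [
    {"dp":[0.02,0,-0.0435],"roll":0,"grip":-1},
    {"dp":[0.02,0,-0.0435],"roll":0,"grip":-1},
    {"dp":[0.02,0,-0.0435],"roll":0,"grip":-1},
    {"dp":[0.02,0,-0.0435],"roll":0,"grip":-1},
    {"dp":[0.02,0,-0.0435],"roll":0,"grip":-1},
    {"dp":[0.02,0,-0.0435],"roll":0,"grip":-1},
    {"dp":[0.02,0,-0.0435],"roll":0,"grip":-1},
    {"dp":[0.02,0,-0.0435],"roll":0,"grip":-1},
    {"dp":[0.02,0,-0.0435],"roll":0,"grip":-1},
    {"dp":[0.02,0,-0.0435],"roll":0,"grip":-1}
  ]
}}

```text
time_s: 2.52
ee_pos: [0.3281, 0.0991, 0.2012]
eef_rot: [-1.571, -0.001, 0.007]
force: [0.6, 0.7, 0.9]
grip_width: 0.0938
```

Emit:
{"api": "apply_moves", "payload": {
  "deltas": [
    {"dp":[0.03,0,-0.04],"roll":0,"grip":-1},
    {"dp":[0.03,0,-0.04],"roll":0,"grip":-1},
    {"dp":[0.03,0,-0.04],"roll":0,"grip":-1},
    {"dp":[0.03,0,-0.04],"roll":0,"grip":-1},
    {"dp":[0.03,0,-0.04],"roll":0,"grip":-1},
    {"dp":[0,0,0],"roll":0,"grip":-1},
    {"dp":[0,0,0],"roll":0,"grip":-1}
  ]
}}

```text
time_s: 3.4
ee_pos: [0.4777, -0.0988, 0.2008]
eef_rot: [-1.57, 0.001, 0.004]
force: [-0.8, 0.6, -0.2]
grip_width: 0.0939
```

```bash
python3 - <<'E'
from h import *
import pickle
i=imaging.camera_info('wrist');im=imaging.camera('wrist')
pickle.dump(i,open('w1.pkl','wb'));cv2.imwrite('pics/w1.png',im)
print(i['world_from_camera'][:3,3])
E
```

```text
[ 0.47842734 -0.01266254  0.40885284]
```

View pics/w1.png

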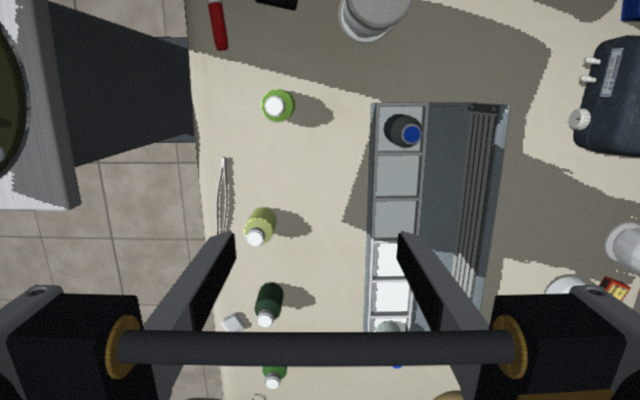

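```bash
python3 - <<'E'
from h import *
import pickle
np.set_printoptions(precision=4,suppress=True)
i=pickle.load(open('w1.pkl','rb'));im=cv2.imread('pics/w1.png')
g=im.min(2)
for k,(x,y) in dict(b=(274,104),a=(255,238),d=(264,320),c=(273,382)).items():
    s=(g[y-13:y+14,x-13:x+14]>175).astype(np.uint8);m=cv2.moments(s,True)
    uv=(x-13+m['m10']/m['m00'],y-13+m['m01']/m['m00']);print(k,uv,m['m00'],onz('w',uv,.064,i))
hsv=cv2.cvtColor(im,cv2.COLOR_BGR2HSV);mk=cv2.inRange(hsv,(105,150,60),(130,255,255))
n,_,st,ce=cv2.connectedComponentsWithStats(mk)
for j in range(1,n):
    if st[j,4]>8:print('blue',st[j],ce[j],onz('w',ce[j],.072,i))
for u,v in [(400,152),(400,199),(386,238),(386,277),(386,319)]:print('div',onz('w',(u,v),.019,i)[:2])
for u,v in [(373,102),(365,325),(376,170),(419,170),(372,240)]:print('x',onz('w',(u,v),.019,i)[:2])
E
```

```text
b (272.18954248366015, 105.11111111111111) 306.0 [ 0.4348 -0.0221  0.064 ]
a (252.59060402684563, 241.9351230425056) 447.0 [ 0.4081 -0.1698  0.064 ]
d (261.69957081545067, 320.20171673819743) 233.0 [ 0.4135 -0.2733  0.064 ]
c (271.3, 383.725) 120.0 [ 0.4211 -0.3729  0.064 ]
blue [622   0  18  20 291] [630.732    8.3814] [0.7798 0.0756 0.072 ]
blue [404 127  16  15 191] [411.6073 134.    ] [ 0.5733 -0.0489  0.072 ]
blue [393 365   8   3  16] [396.375 366.25 ] [ 0.5803 -0.3359  0.072 ]
div [ 0.5762 -0.0756]
div [ 0.5805 -0.1328]
div [ 0.5667 -0.1841]
div [ 0.5705 -0.2395]
div [ 0.5751 -0.3047]
x [ 0.5419 -0.0194]
x [ 0.5468 -0.3144]
x [ 0.5493 -0.0971]
x [ 0.6005 -0.0968]
x [ 0.5492 -0.1869]
```

Wrist view: samples at (274,104) b, (255,238) a, (264,320) d and (273,382) c. The dense cap is at (411,134) and the empty bays lie between. The three views agree to about 3 mm, so I'll start with b.

Emit:
{"api": "apply_moves", "payload": {
  "deltas": [
    {"dp":[-0.021,0,0.038],"roll":0,"grip":-1},
    {"dp":[-0.021,0,0.038],"roll":0,"grip":-1},
    {"dp":[0,0.04,0],"roll":0,"grip":-1},
    {"dp":[0,0.04,0],"roll":0,"grip":-1},
    {"dp":[0,0.02,0],"roll":0,"grip":-1},
    {"dp":[0,0,0],"roll":0,"grip":-1},
    {"dp":[0,0,0],"roll":0,"grip":-1}
  ],
  "newtons": 15
}}

```text
time_s: 4.32
ee_pos: [0.4364, -0.0229, 0.1022]
eef_rot: [-1.571, -0.002, 0.003]
force: [-1.7, 0.2, 0.2]
grip_width: 0.0941
```

```bash
python3 - <<'E'
from h import *
i=imaging.camera_info('wrist');im=imaging.camera('wrist');cv2.imwrite('pics/w2.png',im)
print(ctrl.get_obs()['ee_pos'])
g=cv2.inRange(im,(175,175,175),(255,255,255))[230:,250:390]
n,_,st,ce=cv2.connectedComponentsWithStats(g)
for j in range(1,n):
    if st[j,4]>60:print(st[j]+[250,230,0,0,0],onz('w',ce[j]+[250,230],.064,i))
E
```

```text
[ 0.4365084  -0.02303125  0.10228682]
[  250   230   140   101 11985] [ 0.44360954 -0.07772002  0.064     ]
[ 250  367  140   33 3589] [ 0.44273962 -0.19063188  0.064     ]
```

View pics/w2.png

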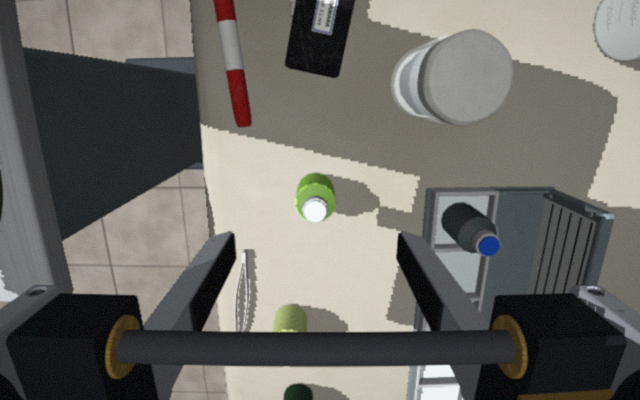

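Sample b's cap is at (314,210), centred between the jaws. The dense cap is at (488,246).

```bash
python3 - <<'E'
from h import *
i=imaging.camera_info('wrist')
print(onz('w',(314.5,210),.064,i),onz('w',(488.5,246),.072,i),onz('w',(316,196),.044,i), onz('w',(460,312),.019,i))
E
```

```text
[ 0.43628208 -0.02202309  0.064     ] [ 0.57301653 -0.04908854  0.072     ] [ 0.43746296 -0.01675573  0.044     ] [ 0.58551981 -0.14815953  0.019     ]
```

Emit:
{"api": "apply_moves", "payload": {
  "deltas": [
    {"dp":[0,0.035,0.001],"roll":0,"grip":-1},
    {"dp":[0,0.03,0],"roll":0,"grip":-1},
    {"dp":[0,0.009,0],"roll":0,"grip":-1},
    {"dp":[0,0,0],"roll":0,"grip":-1},
    {"dp":[0,0,0],"roll":0,"grip":1},
    {"dp":[0,0,0],"roll":0,"grip":1},
    {"dp":[0,0,0],"roll":0,"grip":1},
    {"dp":[0,0,0],"roll":0,"grip":1},
    {"dp":[0,0,0],"roll":0,"grip":1},
    {"dp":[0,0,0],"roll":0,"grip":1}
  ],
  "newtons": 15
}}

```text
time_s: 5.62
ee_pos: [0.436, -0.0222, 0.027]
eef_rot: [-1.571, 0.0, 0.002]
force: [0.0, 0.3, 0.7]
grip_width: 0.0375
```

Emit:
{"api": "apply_moves", "payload": {
  "deltas": [
    {"dp":[0,0,0],"roll":0,"grip":1},
    {"dp":[0,0,0],"roll":0,"grip":1},
    {"dp":[0,-0.02,0],"roll":0,"grip":1},
    {"dp":[0,-0.04,0],"roll":0,"grip":1},
    {"dp":[0,-0.04,0],"roll":0,"grip":1},
    {"dp":[0,0,0],"roll":0,"grip":1},
    {"dp":[0,0,0],"roll":0,"grip":1}
  ]
}}

```text
time_s: 6.5
ee_pos: [0.4356, -0.0222, 0.1263]
eef_rot: [-1.571, 0.001, 0.002]
force: [0.3, -0.4, -0.3]
grip_width: 0.0196
```

```bash
python3 - <<'E'
from h import *
print(ctrl.get_obs()['grip_width'])
w=imaging.camera('wrist')[150:400,130:510];s=imaging.camera('side')[120:320,280:480]
cv2.imwrite('pics/c3.png',cv2.hconcat([cv2.resize(w,(456,300)),cv2.resize(s,(300,300),interpolation=cv2.INTER_CUBIC)]))
E
```

```text
0.019599353861130615
```

View pics/c3.png

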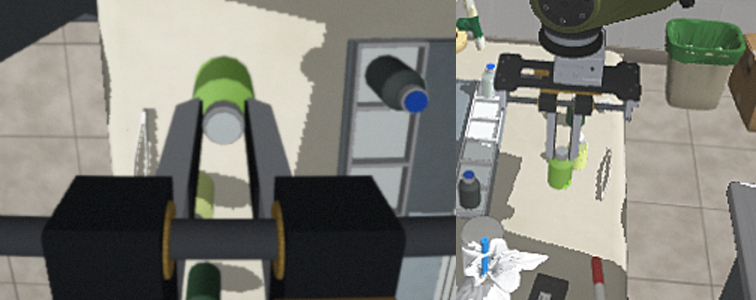

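The vial is lifted but sits off-centre towards +y, in the pad edges; opening is 19.6 mm. I'll quantify the offset.

```bash
python3 - <<'E'
from h import *
np.set_printoptions(precision=4,suppress=True)
i=imaging.camera_info('wrist');o=ctrl.get_obs();p=o['ee_pos'];print(p)
T=np.linalg.inv(i['world_from_camera'])
def pr(q):
    return cv2.projectPoints(np.array([q]),cv2.Rodrigues(T[:3,:3])[0],T[:3,3],i['K'],i['D'])[0].ravel()
for d in [(0,0,0),(.01,0,-.011),(.01,.008,-.011),(-.01,.008,-.011),(.01,.008,.03)]:print(d,pr(p+np.array(d)))
for z in(.15,.163):print(z,onz('w',(316,252),z,i))
u1=(316,252); 
c1,d1=ray('wrist',u1,i);c2,d2=ray('side',(351.5,221))
s=np.linalg.lstsq(np.c_[d1,-d2],c2-c1,rcond=None)[0];print(c1+s[0]*d1,c2+s[1]*d2)
cv2.imwrite('pics/w4.png',cv2.resize(imaging.camera('wrist')[170:330,200:440],None,fx=3,fy=3,interpolation=cv2.INTER_CUBIC))
cv2.imwrite('pics/s4.png',cv2.resize(imaging.camera('side')[170:270,290:410],None,fx=4,fy=4,interpolation=cv2.INTER_CUBIC))
E
python3 -c "
import cv2
a=cv2.imread('pics/w4.png');b=cv2.imread('pics/s4.png')
a=cv2.resize(a,(450,300));b=cv2.resize(b,(350,292));b=cv2.copyMakeBorder(b,0,8,0,0,0)
cv2.imwrite('pics/c4.png',cv2.hconcat([a,b]))"
```

```text
[ 0.4354 -0.0221  0.1259]
(0, 0, 0) [314.7001 230.2968]
(0.01, 0, -0.011) [329.1867 224.2493]
(0.01, 0.008, -0.011) [329.3405 213.3923]
(-0.01, 0.008, -0.011) [300.2621 213.3227]
(0.01, 0.008, 0.03) [331.8927 237.4981]
0.15 [ 0.4363 -0.0262  0.15  ]
0.163 [ 0.4363 -0.0198  0.163 ]
[ 0.4363 -0.0214  0.1597] [ 0.4335 -0.0214  0.1597]
```

View pics/c4.png

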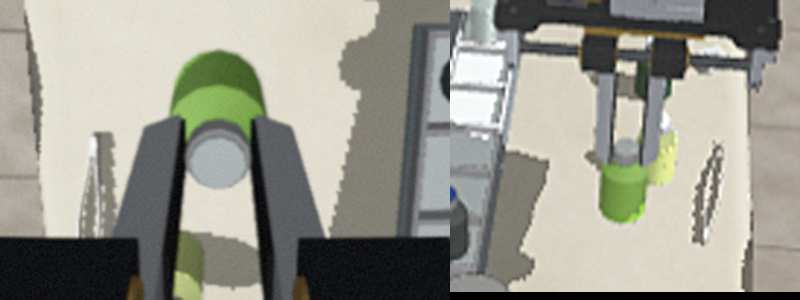

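```bash
python3 - <<'E'
from h import *
np.set_printoptions(precision=4,suppress=True)
p=ctrl.get_obs()['ee_pos']
for n in('side','scene'):
    i=imaging.camera_info(n);T=np.linalg.inv(i['world_from_camera'])
    for d in [(0,0,0),(0,0,-.011),(0,0,.025),(0,0,-.03),(0,0,.086)]:
        print(n,d,cv2.projectPoints(np.array([p+np.array(d)]),cv2.Rodrigues(T[:3,:3])[0],T[:3,3],i['K'],i['D'])[0].ravel())
a=cv2.resize(imaging.camera('side')[150:270,290:410],(400,400),interpolation=cv2.INTER_CUBIC)
b=cv2.resize(imaging.camera('scene')[90:210,190:310],(400,400),interpolation=cv2.INTER_CUBIC)
cv2.imwrite('pics/c5.png',cv2.hconcat([a,b]))
E
```

```text
side (0, 0, 0) [349.5517 232.2798]
side (0, 0, -0.011) [349.2474 235.9543]
side (0, 0, 0.025) [350.2604 223.6943]
side (0, 0, -0.03) [348.7324 242.1578]
side (0, 0, 0.086) [352.0952 201.2855]
scene (0, 0, 0) [250.2847 165.6598]
scene (0, 0, -0.011) [250.936  169.7552]
scene (0, 0, 0.025) [248.7636 156.1036]
scene (0, 0, -0.03) [252.0362 176.6782]
scene (0, 0, 0.086) [244.7944 131.2239]
```

View pics/c5.png

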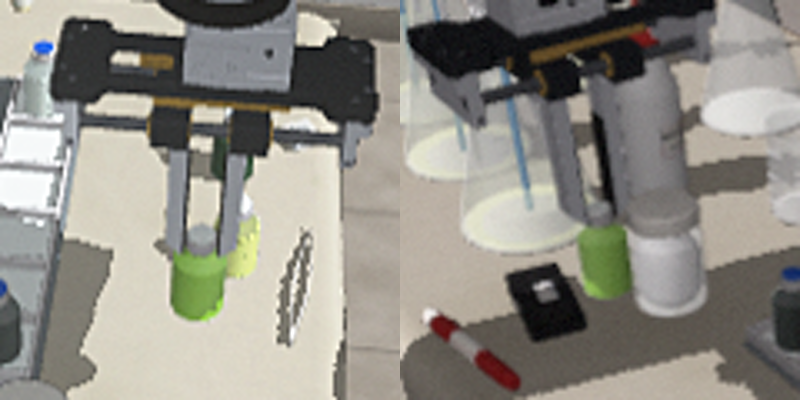

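Both fixed views show the fingertips about 24 mm above the reported TCP, whereas the text puts them 11 mm below it. So the fingers are about 35 mm short in z, and the grip caught only the cap. I'll set the vial back down and regrip it lower on the wall.

Emit:
{"api": "apply_moves", "payload": {
  "deltas": [
    {"dp":[0,0.04,0],"roll":0,"grip":1},
    {"dp":[0,0.04,0],"roll":0,"grip":1},
    {"dp":[0,0.012,0],"roll":0,"grip":1},
    {"dp":[0,0.004,0],"roll":0,"grip":1},
    {"dp":[0,0.002,0],"roll":0,"grip":1},
    {"dp":[0,0.001,0],"roll":0,"grip":1},
    {"dp":[0,0,0],"roll":0,"grip":1}
  ]
}}

```text
time_s: 7.68
ee_pos: [0.4363, -0.0223, 0.0286]
eef_rot: [-1.571, -0.001, 0.002]
force: [-0.4, 0.1, -0.8]
grip_width: 0.0197
```

Emit:
{"api": "apply_moves", "payload": {
  "deltas": [
    {"dp":[0,0.001,0],"roll":0,"grip":1},
    {"dp":[0,0,0],"roll":0,"grip":1}
  ]
}}

```text
time_s: 7.92
ee_pos: [0.436, -0.0222, 0.0271]
eef_rot: [-1.571, -0.0, 0.002]
force: [-0.3, 0.4, -0.6]
grip_width: 0.0196
```

Emit:
{"api": "apply_moves", "payload": {
  "deltas": [
    {"dp":[0,0,0],"roll":0,"grip":-1},
    {"dp":[0,0,0],"roll":0,"grip":-1},
    {"dp":[0,0,0],"roll":0,"grip":-1},
    {"dp":[0,0,0],"roll":0,"grip":-1},
    {"dp":[0,0,0],"roll":0,"grip":-1},
    {"dp":[0,0,0],"roll":0,"grip":-1},
    {"dp":[0,0,0],"roll":0,"grip":-1}
  ]
}}

```text
time_s: 8.8
ee_pos: [0.436, -0.0222, 0.027]
eef_rot: [-1.571, 0.0, 0.002]
force: [0.7, 0.6, -0.1]
grip_width: 0.086
```

```bash
python3 - <<'E'
from h import *
print(ctrl.get_obs()['grip_width'],ctrl.get_obs()['ee_pos'],ctrl.get_obs()['force'])
w=imaging.camera('wrist')[150:400,130:510];s=imaging.camera('side')[150:270,290:410]
cv2.imwrite('pics/c6.png',cv2.hconcat([cv2.resize(w,(456,300)),cv2.resize(s,(300,300),interpolation=cv2.INTER_CUBIC)]))
E
```

```text
0.08596919891719774 [ 0.43598903 -0.02221652  0.02702979] [ 0.68791462  0.55755196 -0.09136417]
```

View pics/c6.png

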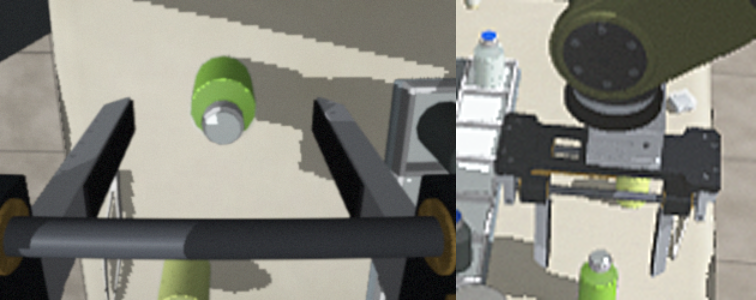

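Vial b stands upright again, centred between the open fingers.

Emit:
{"api": "apply_moves", "payload": {
  "deltas": [
    {"dp":[0,0.017,0],"roll":0,"grip":-1},
    {"dp":[0,0.017,0],"roll":0,"grip":-1},
    {"dp":[0,0,0],"roll":0,"grip":1},
    {"dp":[0,0,0],"roll":0,"grip":1},
    {"dp":[0,0,0],"roll":0,"grip":1},
    {"dp":[0,0,0],"roll":0,"grip":1},
    {"dp":[0,0,0],"roll":0,"grip":1},
    {"dp":[0,0,0],"roll":0,"grip":1},
    {"dp":[0,0,0],"roll":0,"grip":1},
    {"dp":[0,0,0],"roll":0,"grip":1}
  ]
}}

```text
time_s: 10.15
ee_pos: [0.436, -0.0222, -0.0069]
eef_rot: [-1.571, 0.0, 0.002]
force: [-1.2, 0.3, 2.1]
grip_width: 0.0356
```

Emit:
{"api": "apply_moves", "payload": {
  "deltas": [
    {"dp":[0,-0.02,0],"roll":0,"grip":1},
    {"dp":[0,-0.045,0],"roll":0,"grip":1},
    {"dp":[0,-0.045,0],"roll":0,"grip":1},
    {"dp":[0.028,0,-0.039],"roll":0,"grip":1},
    {"dp":[0.028,0,-0.039],"roll":0,"grip":1},
    {"dp":[0.028,0,-0.039],"roll":0,"grip":1},
    {"dp":[0.028,0,-0.039],"roll":0,"grip":1},
    {"dp":[0.028,0,-0.039],"roll":0,"grip":1},
    {"dp":[0,0,0],"roll":0,"grip":1},
    {"dp":[0,0,0],"roll":0,"grip":1}
  ]
}}

```text
time_s: 11.4
ee_pos: [0.5759, -0.2164, 0.1025]
eef_rot: [-1.57, 0.001, 0.002]
force: [0.0, -0.1, -1.2]
grip_width: 0.0358
```

```bash
python3 - <<'E'
from h import *
o=ctrl.get_obs();print(o['grip_width'],o['ee_pos'],o['force'])
w=imaging.camera('wrist')[100:400,130:510];s=imaging.camera('side')[150:270,220:340]
c=imaging.camera('scene')[130:250,290:410]
cv2.imwrite('pics/c7.png',cv2.hconcat([cv2.resize(w,(380,300)),]+[cv2.resize(k,(210,300)[:1]*2,interpolation=cv2.INTER_CUBIC)[:210] if 0 else cv2.copyMakeBorder(cv2.resize(k,(210,210),interpolation=cv2.INTER_CUBIC),0,90,0,0,0) for k in(s,c)]))
E
```

```text
0.03581137486479934 [ 0.57587887 -0.21641368  0.1025304 ] [ 0.01443481 -0.12889083 -1.22430467]
```

View pics/c7.png

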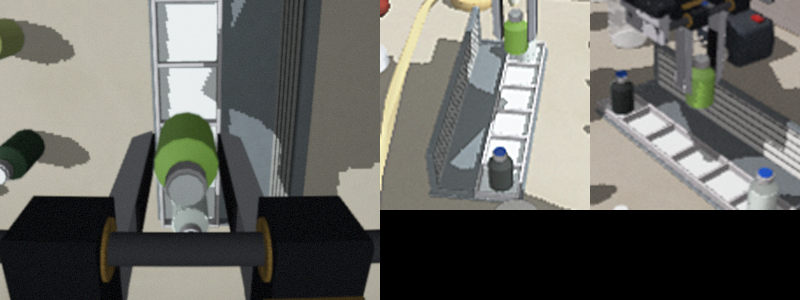

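The vial is held upright. Dividers show at wrist pixel rows of about 165 and 222.

```bash
python3 - <<'E'
from h import *
i=imaging.camera_info('wrist')
for v in(165,222,323):print(onz('w',(318,v),.019,i)[:2])
for u in(285,349):print(onz('w',(u,195),.019,i)[:2])
g=cv2.cvtColor(imaging.camera('wrist'),cv2.COLOR_BGR2GRAY)
print(g[60:240,315][::1].tolist())
print(g[185,270:360].tolist())
E
```

```text
[ 0.57872446 -0.1891358 ]
[ 0.57895596 -0.24273503]
[ 0.57945457 -0.35394064]
[ 0.54903126 -0.21675087]
[ 0.60684946 -0.21659984]
[235, 236, 237, 236, 236, 236, 235, 236, 237, 237, 237, 237, 237, 235, 239, 236, 237, 236, 237, 236, 235, 237, 236, 236, 237, 236, 236, 237, 237, 238, 236, 237, 237, 238, 238, 237, 230, 209, 202, 203, 189, 159, 132, 153, 203, 235, 239, 237, 236, 237, 237, 237, 238, 237, 237, 237, 238, 237, 236, 237, 238, 237, 238, 236, 237, 236, 238, 237, 237, 238, 237, 237, 236, 237, 237, 238, 237, 238, 238, 237, 237, 238, 237, 237, 238, 237, 237, 237, 238, 237, 237, 237, 238, 238, 235, 237, 237, 235, 237, 239, 234, 177, 115, 149, 192, 197, 184, 168, 215, 236, 237, 236, 237, 237, 238, 236, 237, 237, 236, 237, 236, 236, 237, 235, 236, 237, 238, 237, 237, 235, 236, 237, 236, 236, 237, 236, 237, 235, 236, 236, 236, 236, 236, 236, 235, 236, 235, 236, 238, 235, 233, 217, 167, 105, 74, 69, 74, 74, 74, 71, 74, 74, 74, 75, 73, 69, 76, 71, 73, 72, 71, 72, 73, 75, 72, 69, 73, 86, 109, 118]
[182, 185, 180, 184, 185, 183, 183, 185, 181, 185, 180, 161, 140, 149, 191, 207, 196, 157, 106, 96, 127, 147, 145, 147, 149, 146, 143, 152, 186, 226, 235, 237, 236, 237, 237, 236, 237, 236, 237, 237, 236, 236, 237, 238, 237, 237, 236, 236, 236, 237, 237, 237, 239, 237, 236, 236, 238, 237, 237, 239, 235, 235, 217, 193, 170, 149, 146, 144, 148, 147, 150, 145, 148, 145, 143, 117, 85, 92, 106, 109, 97, 76, 70, 77, 70, 74, 67, 73, 72, 70]
```

Emit:
{"api": "apply_moves", "payload": {
  "deltas": [
    {"dp":[0.001,0.04,-0.001],"roll":0,"grip":1},
    {"dp":[0,0.035,0],"roll":0,"grip":1},
    {"dp":[0,0.017,0],"roll":0,"grip":1},
    {"dp":[0,0.005,0],"roll":0,"grip":1},
    {"dp":[0,0.002,0],"roll":0,"grip":1},
    {"dp":[0,0.001,0],"roll":0,"grip":1},
    {"dp":[0,0,0],"roll":0,"grip":1},
    {"dp":[0,0,0],"roll":0,"grip":1}
  ]
}}

```text
time_s: 12.6
ee_pos: [0.5775, -0.218, 0.0034]
eef_rot: [-1.571, -0.0, 0.002]
force: [0.2, 0.6, -0.2]
grip_width: 0.0359
```

Emit:
{"api": "apply_moves", "payload": {
  "deltas": [
    {"dp":[0,0.001,0],"roll":0,"grip":1},
    {"dp":[0,0,0],"roll":0,"grip":1},
    {"dp":[0,0.001,0],"roll":0,"grip":1},
    {"dp":[0,0,0],"roll":0,"grip":1}
  ]
}}

```text
time_s: 13.1
ee_pos: [0.5775, -0.218, 0.0012]
eef_rot: [-1.571, -0.0, 0.002]
force: [-0.5, 0.5, 0.8]
grip_width: 0.0356
```

Emit:
{"api": "apply_moves", "payload": {
  "deltas": [
    {"dp":[0,0,0],"roll":0,"grip":-1},
    {"dp":[0,0,0],"roll":0,"grip":-1},
    {"dp":[0,0,0],"roll":0,"grip":-1},
    {"dp":[0,0,0],"roll":0,"grip":-1},
    {"dp":[0,0,0],"roll":0,"grip":-1},
    {"dp":[0,0,0],"roll":0,"grip":-1},
    {"dp":[0,-0.03,0],"roll":0,"grip":-1},
    {"dp":[0,-0.04,0],"roll":0,"grip":-1},
    {"dp":[0,-0.03,0],"roll":0,"grip":-1}
  ]
}}

```text
time_s: 14.22
ee_pos: [0.5776, -0.218, 0.1028]
eef_rot: [-1.571, -0.001, 0.002]
force: [0.5, -0.1, -0.1]
grip_width: 0.0937
```

Emit:
{"api": "apply_moves", "payload": {
  "deltas": [
    {"dp":[-0.0335,0,0.01],"roll":0,"grip":-1},
    {"dp":[-0.0335,0,0.01],"roll":0,"grip":-1},
    {"dp":[-0.0335,0,0.01],"roll":0,"grip":-1},
    {"dp":[-0.0335,0,0.01],"roll":0,"grip":-1},
    {"dp":[-0.0335,0,0.01],"roll":0,"grip":-1},
    {"dp":[0,0,0],"roll":0,"grip":-1},
    {"dp":[0,0,0],"roll":0,"grip":-1}
  ]
}}

```text
time_s: 15.1
ee_pos: [0.4105, -0.1686, 0.1014]
eef_rot: [-1.571, -0.001, 0.002]
force: [-0.2, -0.9, 0.7]
grip_width: 0.0941
```

```bash
cat >> h.py <<'E'
def capat(xy,name,z=.064):
    i=imaging.camera_info('wrist');im=imaging.camera('wrist');T=np.linalg.inv(i['world_from_camera'])
    uv=cv2.projectPoints(np.array([[xy[0],xy[1],z]]),cv2.Rodrigues(T[:3,:3])[0],T[:3,3],i['K'],i['D'])[0].ravel()
    u,v=uv.round().astype(int);print('expect',uv)
    c=im[v-40:v+40,u-40:u+40];cv2.imwrite(f'pics/{name}.png',cv2.resize(c,(400,400),interpolation=cv2.INTER_CUBIC))
    m=cv2.inRange(cv2.cvtColor(c,cv2.COLOR_BGR2HSV),(0,0,180),(180,25,255))
    n,_,st,ce=cv2.connectedComponentsWithStats(m)
    for j in range(1,n):
        if st[j,4]>60:print(st[j],ce[j]+[u-40,v-40],onz('w',ce[j]+[u-40,v-40],z,i)[:2])
E
python3 - <<'E'
from h import *
print(ctrl.get_obs()['ee_pos']);capat((.410,-.168),'capa')
E
```

```text
[ 0.410533   -0.16859397  0.10143269]
expect [314.11643712 210.83796145]
[   0    0   52   80 2008] [294.66185259 213.73456175] [ 0.394998   -0.17038729]
```

View pics/capa.png

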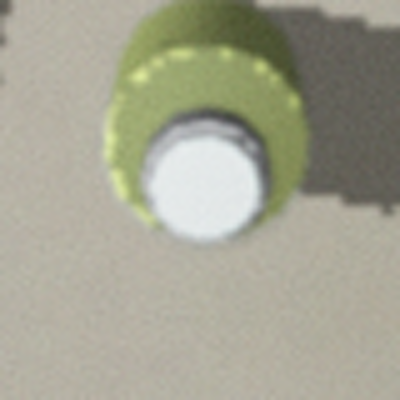

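Cap a is centred at about (315,208), 3 px from the expected position (about 1.5 mm in +y). Picking it.

Emit:
{"api": "apply_moves", "payload": {
  "deltas": [
    {"dp":[0,0.04,0.0015],"roll":0,"grip":-1},
    {"dp":[0,0.045,0],"roll":0,"grip":-1},
    {"dp":[0,0.023,0],"roll":0,"grip":-1},
    {"dp":[0,0,0],"roll":0,"grip":1},
    {"dp":[0,0,0],"roll":0,"grip":1},
    {"dp":[0,0,0],"roll":0,"grip":1},
    {"dp":[0,0,0],"roll":0,"grip":1},
    {"dp":[0,0,0],"roll":0,"grip":1},
    {"dp":[0,0,0],"roll":0,"grip":1},
    {"dp":[0,0,0],"roll":0,"grip":1}
  ]
}}

```text
time_s: 16.4
ee_pos: [0.4098, -0.1668, -0.0068]
eef_rot: [-1.571, -0.0, 0.002]
force: [-0.5, 0.7, 1.8]
grip_width: 0.0356
```

Emit:
{"api": "apply_moves", "payload": {
  "deltas": [
    {"dp":[0,0,0],"roll":0,"grip":1},
    {"dp":[0,0,0],"roll":0,"grip":1}
  ]
}}

```text
time_s: 16.65
ee_pos: [0.4099, -0.1668, -0.0068]
eef_rot: [-1.571, -0.0, 0.002]
force: [-0.5, 0.5, 3.9]
grip_width: 0.0354
```

Emit:
{"api": "apply_moves", "payload": {
  "deltas": [
    {"dp":[0,-0.02,0],"roll":0,"grip":1},
    {"dp":[0,-0.045,0],"roll":0,"grip":1},
    {"dp":[0,-0.045,0],"roll":0,"grip":1},
    {"dp":[0.034,0,-0.0212],"roll":0,"grip":1},
    {"dp":[0.034,0,-0.0212],"roll":0,"grip":1},
    {"dp":[0.034,0,-0.0212],"roll":0,"grip":1},
    {"dp":[0.034,0,-0.0212],"roll":0,"grip":1},
    {"dp":[0.033,0,-0.0212],"roll":0,"grip":1},
    {"dp":[0,0,0],"roll":0,"grip":1},
    {"dp":[0,0,0],"roll":0,"grip":1}
  ]
}}

```text
time_s: 17.9
ee_pos: [0.5784, -0.272, 0.1025]
eef_rot: [-1.57, 0.001, 0.002]
force: [-0.4, -0.8, -0.4]
grip_width: 0.0355
```

Emit:
{"api": "apply_moves", "payload": {
  "deltas": [
    {"dp":[0,0.04,0],"roll":0,"grip":1},
    {"dp":[0,0.035,0],"roll":0,"grip":1},
    {"dp":[0,0.017,0],"roll":0,"grip":1},
    {"dp":[0,0.005,0],"roll":0,"grip":1},
    {"dp":[0,0.002,0],"roll":0,"grip":1},
    {"dp":[0,0.001,0],"roll":0,"grip":1},
    {"dp":[0,0.001,0],"roll":0,"grip":1},
    {"dp":[0,0.001,0],"roll":0,"grip":1},
    {"dp":[0,0,0],"roll":0,"grip":1},
    {"dp":[0,0,0],"roll":0,"grip":1}
  ]
}}

```text
time_s: 19.15
ee_pos: [0.5791, -0.2725, 0.0012]
eef_rot: [-1.571, -0.0, 0.002]
force: [-0.1, -0.9, 1.5]
grip_width: 0.0356
```

Emit:
{"api": "apply_moves", "payload": {
  "deltas": [
    {"dp":[0,0,0],"roll":0,"grip":-1},
    {"dp":[0,0,0],"roll":0,"grip":-1},
    {"dp":[0,0,0],"roll":0,"grip":-1},
    {"dp":[0,0,0],"roll":0,"grip":-1},
    {"dp":[0,0,0],"roll":0,"grip":-1},
    {"dp":[0,0,0],"roll":0,"grip":-1},
    {"dp":[0,-0.03,0],"roll":0,"grip":-1},
    {"dp":[0,-0.04,0],"roll":0,"grip":-1},
    {"dp":[0,-0.03,0],"roll":0,"grip":-1}
  ]
}}

```text
time_s: 20.27
ee_pos: [0.5792, -0.2725, 0.1028]
eef_rot: [-1.571, -0.001, 0.002]
force: [0.0, -0.5, 0.7]
grip_width: 0.0942
```

Emit:
{"api": "apply_moves", "payload": {
  "deltas": [
    {"dp":[-0.04,0,0],"roll":0,"grip":-1},
    {"dp":[-0.04,0,0],"roll":0,"grip":-1},
    {"dp":[-0.04,0,0],"roll":0,"grip":-1},
    {"dp":[-0.043,0,0],"roll":0,"grip":-1},
    {"dp":[0,0,0],"roll":0,"grip":-1},
    {"dp":[0,0,0],"roll":0,"grip":-1}
  ]
}}

```text
time_s: 21.02
ee_pos: [0.4166, -0.273, 0.1014]
eef_rot: [-1.571, -0.001, 0.002]
force: [-0.3, 0.7, 0.8]
grip_width: 0.0938
```

```bash
sed -i 's/(180,25,255)/(180,20,255)/; s/(0,0,180)/(0,0,205)/' h.py; python3 - <<'E'
from h import *
print(ctrl.get_obs()['ee_pos']);capat((.415,-.274),'capd')
E
```

```text
[ 0.41655702 -0.27299826  0.10140468]
expect [312.78451808 212.79012959]
[ 32  31  21  19 300] [314.54333333 212.68333333] [ 0.41635477 -0.27391097]
```

Emit:
{"api": "apply_moves", "payload": {
  "deltas": [
    {"dp":[0,0.04,0],"roll":0,"grip":-1},
    {"dp":[0,0.045,0],"roll":0,"grip":-1},
    {"dp":[0,0.023,0],"roll":0,"grip":-1},
    {"dp":[0,0,0],"roll":0,"grip":1},
    {"dp":[0,0,0],"roll":0,"grip":1},
    {"dp":[0,0,0],"roll":0,"grip":1},
    {"dp":[0,0,0],"roll":0,"grip":1},
    {"dp":[0,0,0],"roll":0,"grip":1},
    {"dp":[0,0,0],"roll":0,"grip":1},
    {"dp":[0,0,0],"roll":0,"grip":1}
  ]
}}

```text
time_s: 22.32
ee_pos: [0.4161, -0.2728, -0.0068]
eef_rot: [-1.571, -0.0, 0.002]
force: [-0.3, -0.2, 1.3]
grip_width: 0.0355
```

Emit:
{"api": "apply_moves", "payload": {
  "deltas": [
    {"dp":[0,0,0],"roll":0,"grip":1},
    {"dp":[0,0,0],"roll":0,"grip":1},
    {"dp":[0,-0.02,0],"roll":0,"grip":1},
    {"dp":[0,-0.045,0],"roll":0,"grip":1},
    {"dp":[0,-0.045,0],"roll":0,"grip":1}
  ]
}}

```text
time_s: 22.95
ee_pos: [0.4157, -0.2725, 0.1041]
eef_rot: [-1.57, 0.001, 0.002]
force: [0.3, 0.3, -0.5]
grip_width: 0.035
```

Emit:
{"api": "apply_moves", "payload": {
  "deltas": [
    {"dp":[0.032,0,0.0336],"roll":0,"grip":1},
    {"dp":[0.032,0,0.0336],"roll":0,"grip":1},
    {"dp":[0.032,0,0.0336],"roll":0,"grip":1},
    {"dp":[0.032,0,0.0336],"roll":0,"grip":1},
    {"dp":[0.031,0,0.0336],"roll":0,"grip":1},
    {"dp":[0,0,0],"roll":0,"grip":1},
    {"dp":[0,0,0],"roll":0,"grip":1}
  ]
}}

```text
time_s: 23.82
ee_pos: [0.5742, -0.1047, 0.1026]
eef_rot: [-1.571, 0.001, 0.002]
force: [0.1, -0.1, -0.8]
grip_width: 0.0353
```

Emit:
{"api": "apply_moves", "payload": {
  "deltas": [
    {"dp":[0,0.04,0],"roll":0,"grip":1},
    {"dp":[0,0.035,0],"roll":0,"grip":1},
    {"dp":[0,0.017,0],"roll":0,"grip":1},
    {"dp":[0,0.005,0],"roll":0,"grip":1},
    {"dp":[0,0.002,0],"roll":0,"grip":1},
    {"dp":[0,0.001,0],"roll":0,"grip":1},
    {"dp":[0,0.001,0],"roll":0,"grip":1},
    {"dp":[0,0.001,0],"roll":0,"grip":1},
    {"dp":[0,0,0],"roll":0,"grip":1},
    {"dp":[0,0,0],"roll":0,"grip":1}
  ]
}}

```text
time_s: 25.08
ee_pos: [0.5748, -0.1044, 0.0012]
eef_rot: [-1.571, -0.0, 0.002]
force: [0.4, 0.2, 1.1]
grip_width: 0.0351
```

Release, rise, then go to c at (0.422,-0.373) with dx -0.153 and dy -0.268.

Emit:
{"api": "apply_moves", "payload": {
  "deltas": [
    {"dp":[0,0,0],"roll":0,"grip":-1},
    {"dp":[0,0,0],"roll":0,"grip":-1},
    {"dp":[0,0,0],"roll":0,"grip":-1},
    {"dp":[0,0,0],"roll":0,"grip":-1},
    {"dp":[0,0,0],"roll":0,"grip":-1},
    {"dp":[0,0,0],"roll":0,"grip":-1},
    {"dp":[0,-0.03,0],"roll":0,"grip":-1},
    {"dp":[0,-0.04,0],"roll":0,"grip":-1},
    {"dp":[0,-0.03,0],"roll":0,"grip":-1}
  ]
}}

```text
time_s: 26.2
ee_pos: [0.5749, -0.1045, 0.1027]
eef_rot: [-1.571, -0.001, 0.002]
force: [0.5, -0.6, 0.0]
grip_width: 0.0941
```

Emit:
{"api": "apply_moves", "payload": {
  "deltas": [
    {"dp":[-0.0255,0,-0.0447],"roll":0,"grip":-1},
    {"dp":[-0.0255,0,-0.0447],"roll":0,"grip":-1},
    {"dp":[-0.0255,0,-0.0447],"roll":0,"grip":-1},
    {"dp":[-0.0255,0,-0.0447],"roll":0,"grip":-1},
    {"dp":[-0.0255,0,-0.0447],"roll":0,"grip":-1},
    {"dp":[-0.0255,0,-0.0447],"roll":0,"grip":-1},
    {"dp":[0,0,0],"roll":0,"grip":-1},
    {"dp":[0,0,0],"roll":0,"grip":-1}
  ]
}}

```text
time_s: 27.2
ee_pos: [0.4224, -0.3725, 0.101]
eef_rot: [-1.57, 0.0, 0.002]
force: [-0.2, -1.0, 0.3]
grip_width: 0.0941
```

```bash
python3 - <<'E'
from h import *
print(ctrl.get_obs()['ee_pos']);capat((.422,-.373),'capc')
E
```

```text
[ 0.4223607  -0.37252701  0.10096759]
expect [314.38009684 212.39434245]
[ 30  31  21  19 281] [313.6975089  211.79003559] [ 0.42147559 -0.37250899]
```

Emit:
{"api": "apply_moves", "payload": {
  "deltas": [
    {"dp":[-0.001,0.04,0.001],"roll":0,"grip":-1},
    {"dp":[0,0.045,0],"roll":0,"grip":-1},
    {"dp":[0,0.023,0],"roll":0,"grip":-1},
    {"dp":[0,0,0],"roll":0,"grip":1},
    {"dp":[0,0,0],"roll":0,"grip":1},
    {"dp":[0,0,0],"roll":0,"grip":1},
    {"dp":[0,0,0],"roll":0,"grip":1},
    {"dp":[0,0,0],"roll":0,"grip":1},
    {"dp":[0,0,0],"roll":0,"grip":1},
    {"dp":[0,0,0],"roll":0,"grip":1}
  ]
}}

```text
time_s: 28.5
ee_pos: [0.4212, -0.372, -0.0068]
eef_rot: [-1.571, -0.0, 0.002]
force: [-0.1, -1.2, 1.8]
grip_width: 0.0354
```

Emit:
{"api": "apply_moves", "payload": {
  "deltas": [
    {"dp":[0,0,0],"roll":0,"grip":1},
    {"dp":[0,0,0],"roll":0,"grip":1},
    {"dp":[0,-0.02,0],"roll":0,"grip":1},
    {"dp":[0,-0.045,0],"roll":0,"grip":1},
    {"dp":[0,-0.045,0],"roll":0,"grip":1},
    {"dp":[0,0,0],"roll":0,"grip":1}
  ]
}}

```text
time_s: 29.25
ee_pos: [0.4223, -0.3731, 0.1063]
eef_rot: [-1.575, -0.004, 0.002]
force: [0.3, 0.4, -1.0]
grip_width: 0.0353
```

Emit:
{"api": "apply_moves", "payload": {
  "deltas": [
    {"dp":[0.031,0,0.0422],"roll":0,"grip":1},
    {"dp":[0.031,0,0.0422],"roll":0,"grip":1},
    {"dp":[0.031,0,0.0422],"roll":0,"grip":1},
    {"dp":[0.031,0,0.0422],"roll":0,"grip":1},
    {"dp":[0.031,0,0.0422],"roll":0,"grip":1},
    {"dp":[0,0,0],"roll":0,"grip":1},
    {"dp":[0,0,0],"roll":0,"grip":1}
  ]
}}

```text
time_s: 30.12
ee_pos: [0.5752, -0.1608, 0.102]
eef_rot: [-1.57, 0.002, 0.002]
force: [0.6, 0.2, 0.2]
grip_width: 0.0359
```

```bash
python3 - <<'E'
from h import *
o=ctrl.get_obs();print(o['grip_width'],o['ee_pos'],o['force'])
w=imaging.camera('wrist')[100:400,130:510];s=imaging.camera('side')[150:270,220:340]
c=imaging.camera('scene')[130:250,290:410]
f=lambda k:cv2.copyMakeBorder(cv2.resize(k,(210,210),interpolation=cv2.INTER_CUBIC),0,90,0,0,0)
cv2.imwrite('pics/c8.png',cv2.hconcat([w,f(s),f(c)]))
E
```

```text
0.035892635912739126 [ 0.57515753 -0.16075757  0.10196297] [0.64392686 0.18997666 0.24117554]
```

View pics/c8.png

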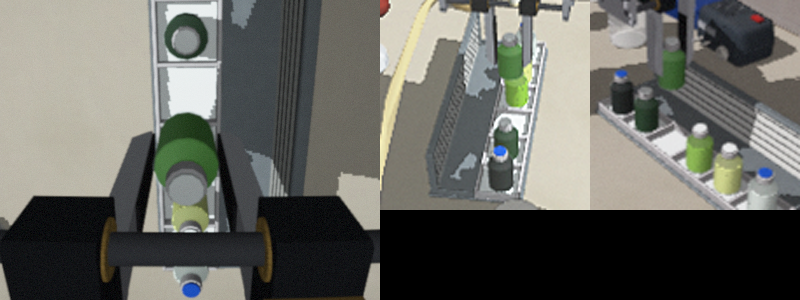

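Everything is upright and in order: the row reads dense, d, gap, b, a, blank, and c hangs over the gap. Placing c.

Emit:
{"api": "apply_moves", "payload": {
  "deltas": [
    {"dp":[0,0.04,0],"roll":0,"grip":1},
    {"dp":[0,0.035,0],"roll":0,"grip":1},
    {"dp":[0,0.017,0],"roll":0,"grip":1},
    {"dp":[0,0.005,0],"roll":0,"grip":1},
    {"dp":[0,0.002,0],"roll":0,"grip":1},
    {"dp":[0,0.001,0],"roll":0,"grip":1},
    {"dp":[0,0.001,0],"roll":0,"grip":1},
    {"dp":[0,0.001,0],"roll":0,"grip":1},
    {"dp":[0,0,0],"roll":0,"grip":1},
    {"dp":[0,0,0],"roll":0,"grip":1}
  ]
}}

```text
time_s: 31.52
ee_pos: [0.5759, -0.1607, 0.0012]
eef_rot: [-1.571, -0.0, 0.002]
force: [0.7, -0.1, 0.7]
grip_width: 0.0355
```

Emit:
{"api": "apply_moves", "payload": {
  "deltas": [
    {"dp":[0,0,0],"roll":0,"grip":-1},
    {"dp":[0,0,0],"roll":0,"grip":-1},
    {"dp":[0,0,0],"roll":0,"grip":-1},
    {"dp":[0,0,0],"roll":0,"grip":-1},
    {"dp":[0,0,0],"roll":0,"grip":-1},
    {"dp":[0,0,0],"roll":0,"grip":-1},
    {"dp":[0,-0.03,0],"roll":0,"grip":-1},
    {"dp":[0,-0.04,0],"roll":0,"grip":-1},
    {"dp":[0,-0.04,0],"roll":0,"grip":-1}
  ]
}}

```text
time_s: 32.65
ee_pos: [0.5756, -0.1606, 0.1122]
eef_rot: [-1.571, 0.0, 0.002]
force: [-0.1, -0.1, -1.1]
grip_width: 0.094
```

Emit:
{"api": "apply_moves", "payload": {
  "deltas": [
    {"dp":[-0.03,-0.01,0],"roll":0,"grip":-1},
    {"dp":[-0.04,-0.02,0],"roll":0,"grip":-1},
    {"dp":[-0.04,0,0],"roll":0,"grip":-1},
    {"dp":[-0.04,0,0],"roll":0,"grip":-1},
    {"dp":[0,0,0],"roll":0,"grip":-1},
    {"dp":[0,0,0],"roll":0,"grip":-1}
  ]
}}

```text
time_s: 33.4
ee_pos: [0.4264, -0.1611, 0.1414]
eef_rot: [-1.571, -0.001, 0.002]
force: [0.4, -0.1, 0.6]
grip_width: 0.0941
```

```bash
python3 - <<'E'
from h import *
f=lambda k:cv2.resize(k,(395,395),interpolation=cv2.INTER_CUBIC)
cv2.imwrite('pics/end.png',cv2.hconcat([f(imaging.camera('side')[140:290,210:360]),f(imaging.camera('scene')[130:290,250:410])]))
E
```

```text
(no output)
```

View pics/end.png

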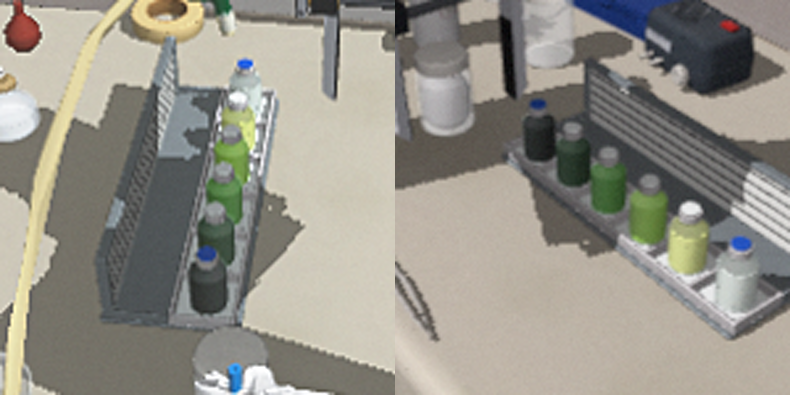

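Both views show all six vials upright in their bays, ordered blank, a, b, c, d, dense. The jar has not moved and the gripper is clear.

```bash
python3 -c "
from station import ctrl;print(ctrl.hand_in())"
```

```text
the job is handed in; nothing more can be done
None
```

The four samples stand upright in the four inner bays, and I have handed the job in. From the blank end to the dense end the row reads blank, a, b, c, d, dense.

- **Last check:** the side and scene pictures show all six vials upright in their bays. The references and the cotton jar look unmoved, and the gripper was open and clear. The arm finished at about 33 s of the 96 s allowed, and the force readings I saw were all under 5 N. I did not measure the vials' final positions in numbers.
- **One disagreement:** the pictures put the fingertips about 24 mm above the reported tool point, but your description puts them 11 mm below it. Because of this, my first grip on sample b caught only its cap and lifted it about 10 cm. I set it back down upright, and from then on gripped every vial about 34 mm lower, on the straight wall. Those grips read 35–36 mm, which matches the 36 mm vials.

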